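Index the mitre fence one hole over

ROBOT

A 6-joint arm with a two-finger parallel gripper is mounted at the origin on a cart in front of the work surface, level with it; the furniture and walls round the work are solid. World frame = base frame: x ahead of the robot, y to its left, z up, the work surface at z = 0. Lengths are in mm, angles in rad, forces in N, time in s.
With the tool pointing down it reaches from about 275 to 750 mm from the base axis. Payload 10.2 kg.
Tool frame: the origin (TCP) lies at the very end of the fingers, on their centre line; the grasp point (between the pads) lies 19 mm behind it; z points along the fingers, y is the line along which they close (so a half turn about z gives the same grasp; the last joint's range is limited). The gripper opens to 85 mm and grips with 20 to 120 N. Pads are 22 mm wide; open, the fingers measure 114 mm over their backs; the gripper's body (76 mm by 85 mm) begins 54 mm behind the grasp point. The pads swing forward as they close: fully open they stand 13 mm farther back than shut.
Start: joints at [-1.485, 0.313, 1.498, -0, 1.331, -0.223], TCP at [159.543, -500.177, 231.294] pointing down, gripper open.
Joint ranges: [-2.94, 2.94], [-0.97, 2.17], [0.19, 2.56], [-1.23, 4.37], [0.02, 3.11], [-2.88, 2.88]. Speed limits (rad/s): [2.39, 2.39, 3.01, 3.14, 3.14, 3.14].

INTERFACE

Orientations are given as a unit quaternion [w, x, y, z].
In Python, from rig import ctrl gives the robot as it stands.
- The arm moves only by the tool step_arm, never from a script. Its argument "increments" is a list of rows, each a list of 3 entries, a list of its own where there are three numbers: the shift along the tool's x, y, z in cm, then the turn, a rotation vector about the tool's x, y, z in degrees, then the opening in per cent of the stroke, from 0 (shut) to 100 (fully open). A call has 1 to 8 rows; each row is the pose to reach, as a shift and turn from the pose commanded when the call began, along the tool's axes at that moment; what a row does not reach only later rows make up. A row lasts 1/8 s, in which the tool goes at most 62.5 mm and 10.7 degrees, less where a joint would pass 70% of its speed; a pose out of reach is approached as far as the arm can. A call with a gripper value outside its range is refused whole. The fingers move at their own pace and stop on an object; "squeeze" is the grip in N (left out, the last holds). Time passes only in rows, so rows that repeat a pose let the fingers close. It gives the time, the measured TCP pose, the force, the opening and the grip force at its end, in the units of the state.
- ctrl.sense(): the state, without advancing time (a new reading comes with each control period).
- ctrl.capture(name): name is "scene" or "top" or "wrist"; returns a dict with "img" (480x640x3 uint8, red, green, blue), "fx", "fy", "cx", "cy" (pixels), "extrinsics" (4x4, takes a point from camera to world coordinates). Camera axes: x right, y down, z forward; pixel columns grow to the right and rows downward; lengths in mm; the calibration is good to about 2 mm. A picture is of the moment at which its call begins. There is no depth.
- ctrl.finish_job(): hands the job in; it is judged then, once.
The state is a dict: "time_s": time; "joints": joint angles; "dq": joint speeds; "tau": joint torques, N m; "eef_pos": TCP position; "ee_rot": TCP orientation; "force": force on the tool from outside, world axes, zero at the start; "wrist_torque": the same for the moment, N m; "grip_width": opening from 0.0 (shut) to 1.0 (fully open); "grip_force": force on a finger pad.
Only numpy, scipy, OpenCV 4.12 (cv2) and the standard library are available. Lean on these libraries where they do the work, as an engineer would, in place of code of your own. Each camera call takes 0.05 s, during which the arm holds its last target. There are 200 camera calls.

TASK

The swing arm of the mitre-fence jig is locked by a spring pin. Hook a fingertip under the top of the pin's pull ring without pinching or forcing it, lift the pin out, swing the arm one hole over to the side where the tall ball-headed marker stands (not past that hole, and not the other way), and let the pin drop fully home there. Leave everything else on the bench alone.

Things in the scene. Friction and masses are not known exactly. Their poses are not given: they have to be found in the camera images.
- jig_base: grey base plate, 210 (x) x 260 (y) x 20 mm, fixed to the bench; origin under its centre at bench height, x to the fence (away from the robot), y left, z up. On its front half an arc band (top 23 mm above the bench) has five index holes, 15 degrees (0.262 rad) apart, 140 mm from the pivot, which is at (75, 0) mm here. At the start the pin is in the middle hole
- ring_centre (a point): centre of the steel pull ring, 110 mm above the bench at home. Opening 66 mm, bar 8 mm. Axes turn with the arm: x level to the pivot (119 mm off), y left, z up. The ring leans back 35 degrees to the pivot: its lowest point is on the pin at (-21, 0, -30) mm, its top at (21, 0, 30) mm (bar centres), so it is entered from the front and above. The pin's collar ends 68 mm, its guide 60 mm above the bench
- pivot_top (a point): top of the nut on the swing arm's upright pivot axis, 84 mm above the bench. From here a flat bar, 40 mm wide, top 36 mm above the bench, runs to the pin, 140 mm nearer the robot. Across the pivot lies the fence, 260 mm long, 36 mm thick with its timber facing, top 75 mm above the bench
- swing_arm (a joint): angle of the arm about its pivot, rad: 0 in the middle hole (start), positive with the ring to the left (+y of jig_base); holes at -0.524, -0.262, 0, 0.262, 0.524, stops at +-0.56. With the pin out it turns freely (about 1 N of friction at the ring) and stays where it is left. The pin has about 1.5 mm of side play in a hole
- index_pin (a joint): height of pin and ring above home, m: 0 home, 0.028 upper stop; straight up only, the ring does not turn by itself. The pin is clear of the holes from 0.0085 up. Spring and weight press it down with 5 N at home, 9 N at the stop. Let down between holes it rides on the band at 0.0085 and drops in by itself when moved to within 2 mm or so of a hole
- tall_marker: tall dark steel marker with a ball head, fixed upright in the base's front edge, 12 mm thick, ball 22 mm, 42 mm high; origin at its foot, 20 mm above the bench. It stands before either the next hole to the left or the next to the right of the middle one, 163 mm from the pivot at +-15 degrees, and shows the hole wanted
- flat_plug: flat dark steel plug, 18 mm across and 5 mm high, in the base's front edge before the hole on the other side, which is not wanted; origin at its foot
- masking_roll: bystander, loose, to be left alone: roll of pale masking tape lying flat, 104 mm across, 25 mm high; origin under its centre
- timber_offcut: bystander, loose, to be left alone: timber offcut lying flat, 59x144x19 mm; origin under its centre
- sanding_block: bystander, loose, to be left alone: sanding block, 92x116x29 mm; origin under its centre
- tape_measure: bystander, loose, to be left alone: tape measure, 63x86x62 mm high; origin under its centre
- battery_pack: bystander, loose, to be left alone: spare battery pack, 76x115x54 mm high; origin under its centre
- pencil_b: bystander, loose, to be left alone: pencil, 174 mm long; origin under its centre
- combination_square: bystander, loose, to be left alone: combination square lying flat, 86x250x17 mm; origin under its centre

How it is judged (in metres and radians):
On the way, in this order (a step that is already met when the one before it is completed fails the run):
1. the index pin is lifted clear of the middle hole (value of joint index_pin above 0.0085 m and value of joint swing_arm between -0.13 and 0.13 rad), for 0.05 s.
2. the arm stands at the marked hole and the pin has dropped fully home in it (((y of tall_marker in the frame of jig_base above 0 m and value of joint swing_arm between 0.2268 and 0.2968 rad) or (y of tall_marker in the frame of jig_base below 0 m and value of joint swing_arm between -0.2968 and -0.2268 rad)) and value of joint index_pin below 0.0025 m), for 0.2 s.
At the end, for the whole second after the job is handed in: The swing arm stands one hole over on the tall marker's side (0.262 rad from the middle, within 0.035 rad), the index pin is fully home in that hole (within 2.5 mm), the arm is at rest (all of step 2 and velocity of joint swing_arm between -0.02 and 0.02 rad/s); the robot touches nothing.
It fails at once if the arm is swung past the marked hole, more than half a hole ((y of tall_marker in the frame of jig_base above 0 m and value of joint swing_arm above 0.4 rad) or (y of tall_marker in the frame of jig_base below 0 m and value of joint swing_arm below -0.4 rad)).
It fails at once if the arm is swung the wrong way, more than half a hole ((y of tall_marker in the frame of jig_base above 0 m and value of joint swing_arm below -0.14 rad) or (y of tall_marker in the frame of jig_base below 0 m and value of joint swing_arm above 0.14 rad)).
It fails at once if the ring is pinched or forced (more than 35 N between the fingers and the pin with its ring) (contact force between the fingers and index_pin above 35 N).
It fails at once if a bystander is pushed more than 20 mm or lifted (distance of any of masking_roll, timber_offcut, sanding_block, tape_measure, battery_pack, pencil_b, combination_square from where it was at the start of the episode above 0.02 m).
It also fails if it takes over 45 s, if anything falls off the work surface, if the arm or the gripper's body presses on something with over 40 N, if the wrist force passes 120 N, or if a joint passes its speed limit or range.

## Working session

There is one attempt and no reset: what is moved stays moved. The work goes in short steps, Python scripts to look and compute and a tool call to move; the robot and the scene stay as the last step left them, time stands still between calls to the robot, and variables do not carry over. Pictures are saved under pics/ and viewed, at most 10 in all, crops included, and the job is handed in when it is done.

Besides the shell and the picture viewer there is one more tool, called after "Request:" as name(argument=value, ...), one argument or row to a line, values as JSON. step_arm: Moves the arm, as the interface text tells. Its arguments: {"type":"object","properties":{"increments":{"type":"array"},"squeeze":{"type":"number"}},"required":["increments"]}

```bash
mkdir -p pics; python3 - <<'E'
from rig import ctrl
import cv2,numpy as np
for n in ["scene","top"]:
    c=ctrl.capture(n); cv2.imwrite(f"pics/{n}0.png",c["img"][:,:,::-1])
    np.savez(f"{n}0.npz",**c); print(n,c["fx"],c["cx"],c["cy"],np.round(c["extrinsics"],3).tolist())
s=ctrl.sense();print(s["eef_pos"],s["ee_rot"],s["force"],s["time_s"])
E
```

```text
scene 551.5967566434822 318.6565138437643 238.61543121171871 [[0.859, -0.283, 0.427, -250.956], [-0.512, -0.505, 0.695, -1332.28], [0.019, -0.815, -0.579, 1212.668], [0.0, 0.0, 0.0, 1.0]]
top 552.8656190927873 317.18353205582224 235.55392471900552 [[0.001, -0.987, 0.163, 318.096], [-0.998, -0.012, -0.068, 115.284], [0.069, -0.163, -0.984, 1662.292], [0.0, 0.0, 0.0, 1.0]]
[ 159.51315418 -499.93651761  230.787936  ] [-6.00058641e-04  9.88104351e-01  1.53783713e-01  3.88096346e-05] [0.0977054  0.23445555 0.41271014] 0.1
```

View pics/scene0.png

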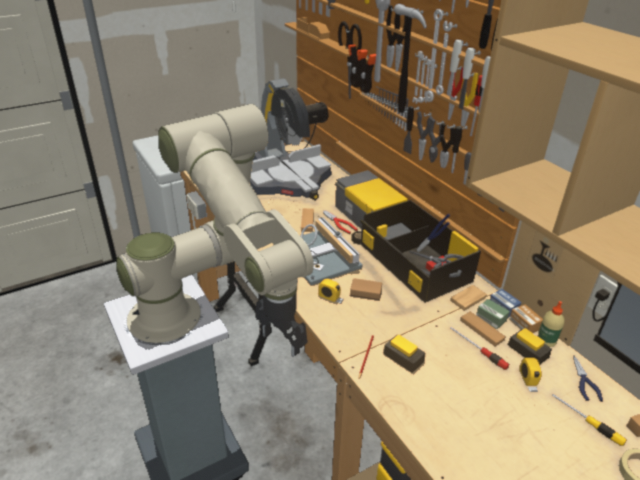

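View pics/top0.png

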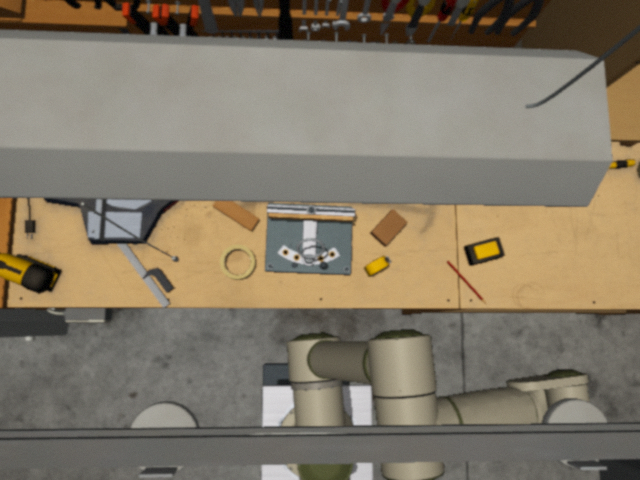

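The top view shows the jig at about (309,240), with the ring near (311,253). In the scene view the jig is at about (335,265), partly behind the arm. I'll enlarge both.

```bash
python3 - <<'E'
import cv2,numpy as np
a=cv2.imread("pics/top0.png")[195:285,255:365]; b=cv2.imread("pics/scene0.png")[200:310,285:395]
a=cv2.resize(a,None,fx=5,fy=5,interpolation=cv2.INTER_CUBIC)
cv2.imwrite("pics/crop0.png",a)
E
```

```text
(no output)
```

View pics/crop0.png

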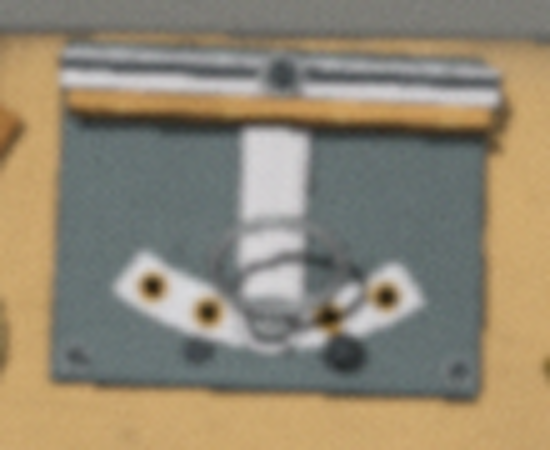

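The crop shows four visible holes at (152,286), (208,313), (330,318) and (386,297). The nut is at (283,72), the low plug at (198,350), and the larger dark ball at (346,355), on image right, which is −y. I'll fit the jig pose.

```bash
cat > h.py <<'E'
import numpy as np
def ray(c,u,v,z):
    E=c["extrinsics"]; d=E[:3,:3]@np.array([(u-c["cx"])/c["fx"],(v-c["cy"])/c["fy"],1.]); o=E[:3,3]
    return o+d*(z-o[2])/d[2]
def proj(c,p):
    E=c["extrinsics"]; q=E[:3,:3].T@(np.asarray(p,float)-E[:3,3]); return np.array([c["fx"]*q[0]/q[2]+c["cx"],c["fy"]*q[1]/q[2]+c["cy"]])
def fit(A,B): # 2D rigid A->B
    A=np.array(A,float);B=np.array(B,float);a=A-A.mean(0);b=B-B.mean(0)
    t=np.arctan2((a[:,0]*b[:,1]-a[:,1]*b[:,0]).sum(),(a*b).sum()); R=np.array([[np.cos(t),-np.sin(t)],[np.sin(t),np.cos(t)]])
    T=B.mean(0)-R@A.mean(0); return t,R,T,B-(A@R.T+T)
E
python3 - <<'E'
from h import *
c=dict(np.load("top0.npz"))
g=lambda x,y,z: ray(c,(x+.5)/5-.5+255,(y+.5)/5-.5+195,z)[:2]
al=[.524,.262,-.262,-.524]
A=[[75-140*np.cos(a),140*np.sin(a)] for a in al]+[[75,0]]
B=[g(152,286,23),g(208,313,23),g(330,318,23),g(386,297,23),g(283,72,84)]
t,R,T,r=fit(A,B);print("yaw",t,"T",T,"\n",r.round(1))
for n,p in [("pin",(-65,0)),("ringc",(-44,0)),("ringtop",(-23,0)),("pivot",(75,0)),("mk-",(75-163*np.cos(.262),-163*np.sin(.262))),("mk+",(75-163*np.cos(.262),163*np.sin(.262)))]: print(n,R@p+T)
print("ball if z51",g(346,355,51),"plug z25",g(198,350,25), "plug z51",g(198,350,51),"b z25",g(346,355,25))
E
```

```text
yaw -0.034412432653061514 T [583.16402432  25.95509163] 
 [[ 0.3  0.3]
 [-0.4  0.1]
 [-0.2 -0.5]
 [-0.   0. ]
 [ 0.3  0.1]]
pin [518.20250752  28.1914583 ]
ringc [539.19007449  27.46893984]
ringtop [560.17764145  26.74642137]
pivot [658.11962062  23.37466855]
mk- [499.32281333 -13.40268858]
mk+ [502.22796299  70.985498  ]
ball if z51 [496.25878133 -16.02783283] plug z25 [501.34829377  70.1787692 ] plug z51 [498.43826684  70.89503321] b z25 [499.13363983 -18.14669422]
```

The fit is good: residuals are under 0.6 mm and the marker is on the right (−y), so the target is −0.262. The tool will tilt to point forward and 47° down, with the fingers shut, and enter the ring from front and above. I'll write a helper for the moves.

```bash
cat >> h.py <<'E'
from scipy.spatial.transform import Rotation as Ro
PIV=np.array([658.12,23.37]); YAW=-0.0344; DIP=np.radians(47)
def pose(arm,back=0.,lift=0.,drop=28.,depth=20.,side=0.):
    """TCP pose in ring, arm angle arm; back = mm retracted along tool axis, drop = axis below top bar in ring plane"""
    ps=YAW+arm; bar=np.array([-98.,side,140.])   # arm frame, origin at the pivot
    d=np.array([np.cos(DIP),0,-np.sin(DIP)]); u=np.array([.574,0,.819])
    p=bar-drop*u+(depth-back)*d+[0,0,lift]; Z=Ro.from_euler('z',ps); p=Z.apply(p); p[:2]+=PIV
    y=np.array([0,-1.,0]); R=Z*Ro.from_matrix(np.c_[np.cross(y,d),y,d]); return p,R
def inc(cur,tgt):
    p,R=cur; return np.round(R.inv().apply(tgt[0]-p)/10,2).tolist(),np.round((R.inv()*tgt[1]).as_rotvec(degrees=True),2).tolist()
def now(s):
    q=s["ee_rot"]; return s["eef_pos"],Ro.from_quat([q[1],q[2],q[3],q[0]])
E
python3 - <<'E'
from rig import ctrl
from h import *
n=now(ctrl.sense()); t=pose(0,back=90)
print("pre",t[0]); up=(t[0]+[-60,0,120],n[1]); print(up[0],inc(n,up)); print(inc(n,(up[0],t[1]))); print("pre from up",inc((up[0],t[1]),t))
E
```

```text
pre [496.40384621  28.93523109 168.26275911]
[436.40384621  28.93523109 288.26275911] ([42.45, -41.98, -5.69], [0.0, 0.0, 0.0])
([42.45, -41.98, -5.69], [-7.44, 42.57, 18.7])
pre from up ([-3.8, -0.21, 12.87], [0.0, 0.0, 0.0])
```

Request:
step_arm(
  increments=[
    [[4,-4,-3],[0,0,0],50],
    [[9,-9,-5.7],[0,0,0],0],
    [[14,-13.5,-5.7],[0,0,0],0],
    [[18,-18,-5.7],[0,0,0],0],
    [[22,-22,-5.7],[0,0,0],0],
    [[26,-26,-5.7],[0,0,0],0],
    [[30,-30,-5.7],[0,0,0],0],
    [[34,-34,-5.7],[0,0,0],0],
  ],
  squeeze=20,
)

```text
time_s: 1.1
eef_pos: [380.6, -70.9, 288.3]
ee_rot: [0.0, 0.988, 0.154, 0.0]
force: [0.5, -0.0, 0.7]
grip_width: -0.004
grip_force: 0.0
```

Request:
step_arm(
  increments=[
    [[4,-4,0],[-1.5,8.5,3.7],0],
    [[8.4,-8,0],[-3,17,7.5],0],
    [[8.4,-8,0],[-4.5,25.5,11.2],0],
    [[8.4,-8,0],[-6,34,15],0],
    [[8.4,-8,0],[-7.4,42.6,18.7],0],
    [[8.4,-8,0],[-7.4,42.6,18.7],0],
    [[8.4,-8,0],[-7.4,42.6,18.7],0],
  ],
)

```text
time_s: 1.98
eef_pos: [436.4, 28.6, 289.0]
ee_rot: [0.007, 0.93, -0.015, 0.366]
force: [0.4, 0.0, 0.3]
grip_width: 0.002
grip_force: 0.0
```

```bash
python3 - <<'E'
from rig import ctrl
from h import *
import cv2
s=ctrl.sense();n=now(s); print(np.round(s["joints"],2),n[1].as_matrix().round(2).tolist())
print(inc(n,pose(0,back=90)),inc(n,pose(0,back=45)))
c=ctrl.capture("wrist"); np.savez("w1.npz",**c)
im=c["img"][:,:,::-1].copy(); 
bar=pose(0,drop=0,depth=0)[0]; Z=Ro.from_euler('z',YAW)
P=lambda x,y,z: np.r_[PIV,0]+Z.apply([x,y,z])
for nme,p in [("bar",P(-98,0,140)),("ringL",P(-119,37,110)),("ringR",P(-119,-37,110)),("bot",P(-140,0,80)),("ball",P(-163*np.cos(.262),-163*np.sin(.262),51)),("tcp",n[0])]:
    q=proj(c,p); print(nme,p.round(1),q.round(1)); cv2.drawMarker(im,tuple(int(round(v)) for v in q),(255,0,255),cv2.MARKER_CROSS,8,1)
cv2.imwrite("pics/w1.png",im)
E
```

```text
[-0.32 -0.31  2.15  0.35  0.6   1.06] [[0.73, -0.03, 0.68], [-0.02, -1.0, -0.02], [0.68, 0.0, -0.73]]
([-3.84, -0.24, 12.92], [-0.01, 0.04, 0.11]) ([-3.83, -0.24, 17.42], [-0.01, 0.04, 0.11])
bar [560.2  26.7 140. ] [314.3 218.8]
ringL [540.5  64.4 110. ] [274.6 253.9]
ringR [537.9  -9.5 110. ] [354.2 254.1]
bot [518.2  28.2  80. ] [314.5 285.7]
ball [499.3 -13.4  51. ] [355.9 311. ]
tcp [436.4  28.6 289. ] [314.8 316.4]
```

View pics/w1.png

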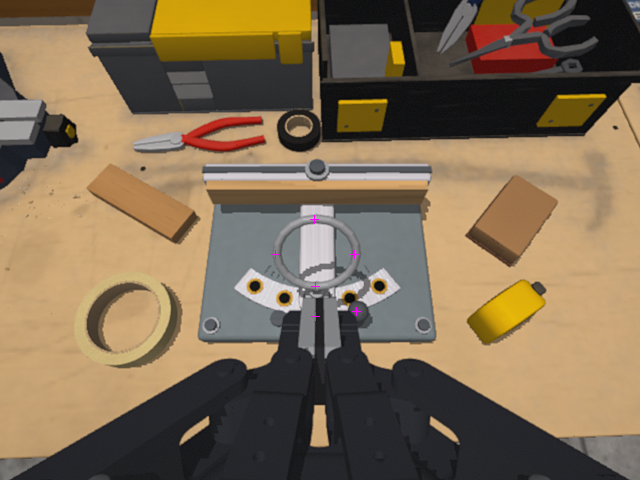

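The wrist view matches the predictions to about 1 px: ring top (314,219), sides (275,254) and (354,254). The ball-headed marker at (356,311) is on the right, and the finger pair is centred at x≈318. I'll descend to the ring mouth and then go in.

Request:
step_arm(
  increments=[
    [[-1,0,4],[0,0,0.1],0],
    [[-2.5,-0.1,8],[0,0,0.1],0],
    [[-3.8,-0.2,12],[0,0,0.1],0],
    [[-3.8,-0.2,15],[0,0,0.1],0],
    [[-3.8,-0.2,17],[0,0,0.1],0],
    [[-3.8,-0.2,17.4],[0,0,0.1],0],
    [[-3.8,-0.2,17.4],[0,0,0.1],0],
  ],
)

```text
time_s: 2.9
eef_pos: [527.8, 27.8, 134.9]
ee_rot: [0.006, 0.93, -0.016, 0.367]
force: [0.4, -0.2, -0.2]
grip_width: -0.001
grip_force: 0.0
```

```bash
python3 - <<'E'
from rig import ctrl
from h import *
import cv2
s=ctrl.sense();n=now(s); print(n[0],s["force"],inc(n,pose(0)))
c=ctrl.capture("wrist"); cv2.imwrite("pics/w2.png",c["img"][100:420,120:520,::-1])
E
```

```text
[527.84045303  27.84680123 134.91059582] [ 0.35192047 -0.19261568 -0.18276219] ([-0.03, 0.01, 4.42], [-0.08, -0.01, -0.03])
```

View pics/w2.png

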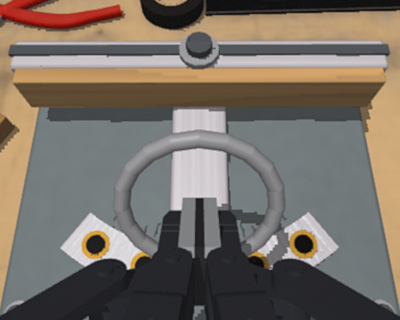

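The closed fingertips at about (200,205) are centred in the ring mouth; the ring spans x≈113–285 with its top at (200,140). I'll insert them.

Request:
step_arm(
  increments=[
    [[0,0,1],[0,0,0],0],
    [[0,0,2],[0,0,0],0],
    [[0,0,3],[0,0,0],0],
    [[0,0,4],[0,0,0],0],
    [[0,0,4.4],[0,0,0],0],
    [[0,0,4.4],[0,0,0],0],
  ],
)

```text
time_s: 3.7
eef_pos: [557.3, 26.7, 103.3]
ee_rot: [0.006, 0.93, -0.016, 0.367]
force: [-0.1, -1.1, -0.0]
grip_width: 0.0
grip_force: 0.0
```

```bash
python3 - <<'E'
from rig import ctrl
from h import *
import cv2
s=ctrl.sense();n=now(s); print(n[0],s["force"],inc(n,pose(0)))
for l in (8,14,20,26,30): print(l,inc(n,pose(0,lift=l)))
c=ctrl.capture("wrist"); cv2.imwrite("pics/w3.png",c["img"][100:420,120:520,::-1])
E
```

```text
[557.30069957  26.70028164 103.32762271] [-0.10200971 -1.06807418 -0.01343696] ([-0.03, -0.01, 0.09], [-0.03, -0.08, -0.05])
8 ([0.52, -0.01, -0.49], [-0.03, -0.08, -0.05])
14 ([0.93, -0.02, -0.93], [-0.03, -0.08, -0.05])
20 ([1.34, -0.02, -1.37], [-0.03, -0.08, -0.05])
26 ([1.75, -0.02, -1.8], [-0.03, -0.08, -0.05])
30 ([2.02, -0.02, -2.1], [-0.03, -0.08, -0.05])
```

View pics/w3.png

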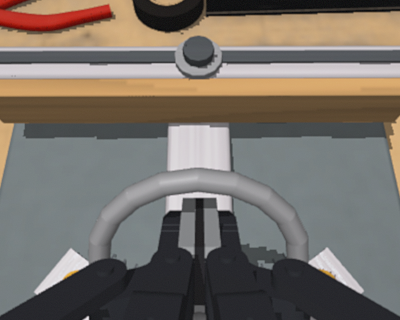

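The tip sits centred just under the ring top, with the bar's lower edge at about (200,192). I'll go 8 mm deeper so the hook has margin, then raise slowly.

Request:
step_arm(
  increments=[
    [[0,0,0.5],[0,0,0],0],
    [[0,0,0.9],[0,0,0],0],
    [[0.14,0,0.75],[0,0,0],0],
    [[0.27,0,0.6],[0,0,0],0],
    [[0.41,0,0.46],[0,0,0],0],
    [[0.55,0,0.31],[0,0,0],0],
    [[0.55,0,0.31],[0,0,0],0],
  ],
)

```text
time_s: 4.62
eef_pos: [563.2, 26.4, 105.1]
ee_rot: [0.006, 0.93, -0.016, 0.367]
force: [-0.3, -0.4, 0.1]
grip_width: -0.0
grip_force: 0.0
```

Request:
step_arm(
  increments=[
    [[0.14,0,-0.15],[0,0,0],0],
    [[0.27,0,-0.29],[0,0,0],0],
    [[0.41,0,-0.44],[0,0,0],0],
    [[0.55,0,-0.59],[0,0,0],0],
    [[0.55,0,-0.59],[0,0,0],0],
  ],
)

```text
time_s: 5.25
eef_pos: [563.1, 26.4, 112.8]
ee_rot: [0.006, 0.93, -0.016, 0.367]
force: [-0.4, -0.5, -0.1]
grip_width: 0.001
grip_force: 0.0
```

Request:
step_arm(
  increments=[
    [[0.07,0,-0.08],[0,0,0],0],
    [[0.14,0,-0.15],[0,0,0],0],
    [[0.2,0,-0.22],[0,0,0],0],
    [[0.27,0,-0.29],[0,0,0],0],
    [[0.27,0,-0.29],[0,0,0],0],
  ],
)

```text
time_s: 5.88
eef_pos: [562.5, 26.5, 115.9]
ee_rot: [0.006, 0.93, -0.017, 0.366]
force: [-1.1, 0.4, -5.4]
grip_width: 0.001
grip_force: 2.2
```

Contact at TCP z≈115.5, with 5.4 N. Lifting on.

Request:
step_arm(
  increments=[
    [[0.14,0,-0.15],[0,0,0],0],
    [[0.27,0,-0.29],[0,0,0],0],
    [[0.41,0,-0.44],[0,0,0],0],
    [[0.55,0,-0.59],[0,0,0],0],
    [[0.55,0,-0.59],[0,0,0],0],
  ],
)

```text
time_s: 6.5
eef_pos: [562.5, 26.5, 124.0]
ee_rot: [0.006, 0.93, -0.017, 0.366]
force: [-0.8, -0.3, -6.8]
grip_width: 0.001
grip_force: 2.7
```

Request:
step_arm(
  increments=[
    [[0.14,0,-0.15],[0,0,0],0],
    [[0.27,0,-0.29],[0,0,0],0],
    [[0.41,0,-0.44],[0,0,0],0],
    [[0.48,0,-0.51],[0,0,0],0],
    [[0.48,0,-0.51],[0,0,0],0],
  ],
)

```text
time_s: 7.12
eef_pos: [562.6, 26.5, 131.1]
ee_rot: [0.006, 0.93, -0.017, 0.366]
force: [-3.4, 0.1, -6.9]
grip_width: 0.003
grip_force: 3.5
```

```bash
python3 - <<'E'
from rig import ctrl
from h import *
import cv2
s=ctrl.sense();n=now(s); print(n[0],s["force"],n[1].as_euler('zyx',degrees=True))
def rot(n,a,dz=0):
    Z=Ro.from_euler('z',a); p=n[0].copy(); p[:2]=PIV+Z.apply(np.r_[p[:2]-PIV,0])[:2]; p[2]+=dz; return p,Z*n[1]
for f in np.arange(1,9)/8: print(f,inc(n,rot(n,-.262*f)))
c=ctrl.capture("wrist"); cv2.imwrite("pics/w4.png",c["img"][100:420,120:520,::-1])
E
```

```text
[562.5842596   26.53169069 131.09299888] [-3.40266445  0.14657028 -6.85139587] [  2.74648176  42.942475   178.19157134]
0.125 ([0.0, -0.31, 0.0], [-1.28, 0.0, 1.37])
0.25 ([0.01, -0.63, 0.01], [-2.56, 0.0, 2.75])
0.375 ([0.03, -0.94, 0.03], [-3.84, 0.01, 4.12])
0.5 ([0.06, -1.25, 0.06], [-5.12, 0.01, 5.49])
0.625 ([0.09, -1.56, 0.09], [-6.4, 0.01, 6.86])
0.75 ([0.13, -1.87, 0.12], [-7.67, 0.01, 8.24])
0.875 ([0.18, -2.17, 0.17], [-8.95, 0.01, 9.61])
1.0 ([0.23, -2.48, 0.22], [-10.23, 0.02, 10.98])
```

View pics/w4.png

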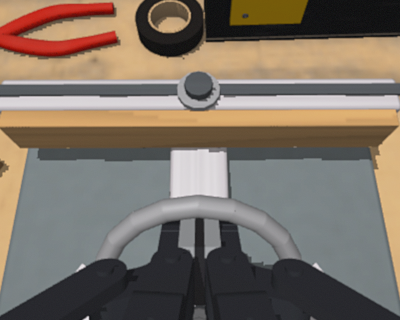

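The ring hangs on the centred fingers, and 6.9 N fits a pin lift of about 15 mm. The ring must go to −y, which is a +0.262 world rotation because the joint's positive direction is the ring to +y. I'll recompute with that sign.

```bash
cat >> h.py <<'E'
def rot(n,a,dz=0):
    Z=Ro.from_euler('z',a); p=n[0].copy(); p[:2]=PIV+Z.apply(np.r_[p[:2]-PIV,0])[:2]; p[2]+=dz; return p,Z*n[1]
E
python3 - <<'E'
from rig import ctrl
from h import *
n=now(ctrl.sense())
for f in np.arange(1,9)/8: t=rot(n,.262*f); print(f,t[0].round(1),inc(n,t))
E
```

```text
0.125 [562.6  23.4 131.1] ([0.0, 0.31, 0.0], [1.28, -0.0, -1.37])
0.25 [562.6  20.3 131.1] ([0.02, 0.63, 0.01], [2.56, -0.0, -2.75])
0.375 [562.8  17.1 131.1] ([0.04, 0.94, 0.03], [3.84, -0.01, -4.12])
0.5 [563.   14.  131.1] ([0.06, 1.25, 0.06], [5.12, -0.01, -5.49])
0.625 [563.4  10.9 131.1] ([0.1, 1.56, 0.09], [6.4, -0.01, -6.86])
0.75 [563.8   7.8 131.1] ([0.14, 1.87, 0.13], [7.68, -0.01, -8.24])
0.875 [564.4   4.7 131.1] ([0.19, 2.17, 0.17], [8.95, -0.01, -9.61])
1.0 [565.1   1.7 131.1] ([0.24, 2.47, 0.22], [10.23, -0.02, -10.98])
```

Request:
step_arm(
  increments=[
    [[0,0.31,0],[1.3,0,-1.4],0],
    [[0.02,0.63,0.01],[2.6,0,-2.8],0],
    [[0.04,0.94,0.03],[3.8,0,-4.1],0],
    [[0.06,1.25,0.06],[5.1,0,-5.5],0],
    [[0.06,1.25,0.06],[5.1,0,-5.5],0],
  ],
)

```text
time_s: 7.8
eef_pos: [563.2, 13.5, 131.2]
ee_rot: [-0.017, 0.929, 0.044, 0.366]
force: [-3.0, 0.4, -6.4]
grip_width: 0.0
grip_force: 3.7
```

```bash
python3 - <<'E'
from rig import ctrl
from h import *
import cv2
s=ctrl.sense();n=now(s); print(n[0],s["force"],s["grip_force"],n[1].as_euler('zyx',degrees=True))
for f in np.arange(1,5)/4: t=rot(n,.131*f); print(f,t[0].round(1),inc(n,t))
c=ctrl.capture("wrist"); cv2.imwrite("pics/w5.png",c["img"][100:420,120:520,::-1])
E
```

```text
[563.15132098  13.50057211 131.21225958] [-3.0245252   0.38971149 -6.42676799] 3.7359684705734253 [  -7.40428878   42.75907323 -174.94490615]
0.25 [563.5  10.4 131.2] ([0.01, 0.31, 0.01], [1.28, -0.0, -1.37])
0.5 [564.    7.3 131.2] ([0.02, 0.62, 0.02], [2.56, -0.0, -2.74])
0.75 [564.6   4.2 131.2] ([0.04, 0.94, 0.04], [3.84, -0.0, -4.12])
1.0 [565.3   1.2 131.2] ([0.07, 1.25, 0.06], [5.12, -0.0, -5.49])
```

View pics/w5.png

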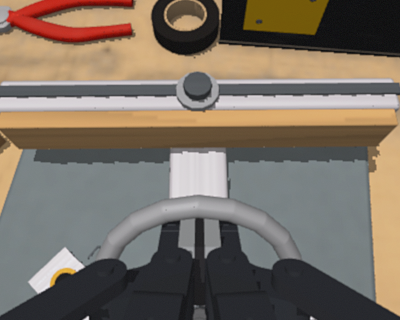

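The fence and arm turn with the gripper, and the ring hasn't shifted relative to the fingers. The left holes are coming into view at (62,275). I'll do the second half.

Request:
step_arm(
  increments=[
    [[0.01,0.31,0.01],[1.3,0,-1.4],0],
    [[0.02,0.62,0.02],[2.6,0,-2.8],0],
    [[0.04,0.93,0.04],[3.8,0,-4.1],0],
    [[0.07,1.23,0.06],[5.1,0,-5.5],0],
    [[0.07,1.23,0.06],[5.1,0,-5.5],0],
  ],
)

```text
time_s: 8.48
eef_pos: [565.5, 0.9, 131.4]
ee_rot: [-0.041, 0.924, 0.105, 0.364]
force: [-4.9, -1.8, -6.7]
grip_width: 0.001
grip_force: 4.3
```

```bash
python3 - <<'E'
from rig import ctrl
from h import *
import cv2
s=ctrl.sense();n=now(s); print(n[0],s["force"],s["grip_force"],n[1].as_matrix()[:,2])
z=n[1].as_matrix()[:,2]; print("tool yaw",np.arctan2(z[1],z[0])-YAW,"tcp bearing",np.arctan2(*(PIV-n[0][:2])[::-1])-YAW)
for l in (-4,-8,-12,-16,-20,-24): print(l,inc(n,(n[0]+[0,0,l],n[1])))
c=ctrl.capture("wrist"); cv2.imwrite("pics/w6.png",c["img"][100:420,120:520,::-1])
E
```

```text
[565.49801519   0.91879191 131.44892488] [-4.94710496 -1.81340565 -6.67110166] 4.289404973387718 [ 0.66499439  0.15213316 -0.73118942]
tool yaw 0.2593032979261118 tcp bearing 0.2722093490130675
-4 ([-0.27, -0.0, 0.29], [0.0, 0.0, 0.0])
-8 ([-0.55, -0.0, 0.58], [0.0, 0.0, 0.0])
-12 ([-0.82, -0.0, 0.88], [0.0, 0.0, 0.0])
-16 ([-1.09, -0.0, 1.17], [0.0, 0.0, 0.0])
-20 ([-1.36, -0.0, 1.46], [0.0, 0.0, 0.0])
-24 ([-1.64, -0.0, 1.75], [0.0, 0.0, 0.0])
```

The bearing is 0.271, about 1 mm over and inside the 2 mm capture. I'll correct 0.5 mm back and let the pin down to free the finger.

Request:
step_arm(
  increments=[
    [[0,-0.05,0],[0,0,0],0],
    [[-0.2,-0.05,0.22],[0,0,0],0],
    [[-0.4,-0.05,0.44],[0,0,0],0],
    [[-0.6,-0.05,0.65],[0,0,0],0],
    [[-0.8,-0.05,0.86],[0,0,0],0],
    [[-1,-0.05,1.07],[0,0,0],0],
    [[-1.2,-0.05,1.28],[0,0,0],0],
    [[-1.2,-0.05,1.28],[0,0,0],0],
  ],
)

```text
time_s: 9.52
eef_pos: [566.1, 1.5, 114.8]
ee_rot: [-0.041, 0.924, 0.105, 0.365]
force: [-1.6, -1.2, -2.7]
grip_width: 0.001
grip_force: 1.7
```

```bash
python3 - <<'E'
from rig import ctrl
from h import *
import cv2
s=ctrl.sense();n=now(s); print(n[0],s["force"],s["grip_force"])
c=ctrl.capture("wrist"); cv2.imwrite("pics/w7.png",c["img"][100:420,120:520,::-1]); np.savez("w7.npz",**c)
Z=Ro.from_euler('z',YAW+.262)
for h in (0,8.5): print("bar top",h,[ (proj(c,np.r_[PIV,0]+Z.apply([-98,y,140+h]))-[120,100]).round(1) for y in (0,)], "nut",(proj(c,np.r_[PIV,84])-[120,100]).round(1))
E
```

```text
[566.09506236   1.5225327  114.84037303] [-1.59122664 -1.24993173 -2.69047639] 1.6787737235426903
bar top 0 [array([193.4, 206.9])] nut [195.1  67.6]
bar top 8.5 [array([193.1, 200. ])] nut [195.1  67.6]
```

View pics/w7.png

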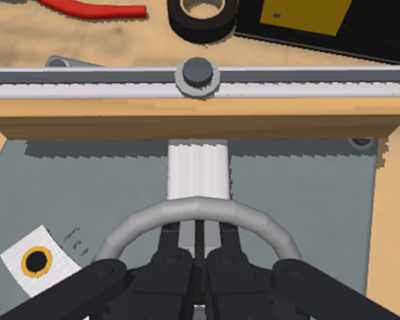

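The ring top bar centre is at about (197,208), against a prediction of 207 at home and 200 on the band, so the pin looks home. The finger still touches lightly, so I'll lower it to free it.

Request:
step_arm(
  increments=[
    [[-0.2,0,0.22],[0,0,0],0],
    [[-0.4,0,0.43],[0,0,0],0],
    [[-0.5,0,0.54],[0,0,0],0],
    [[-0.5,0,0.54],[0,0,0],0],
    [[-0.5,0,0.54],[0,0,0],0],
  ],
)

```text
time_s: 10.2
eef_pos: [565.4, 2.2, 106.8]
ee_rot: [-0.041, 0.924, 0.105, 0.365]
force: [-0.3, -0.6, 0.4]
grip_width: 0.001
grip_force: 0.0
```

```bash
python3 - <<'E'
from rig import ctrl
from h import *
import cv2
s=ctrl.sense();n=now(s); print(n[0],s["force"],s["grip_force"])
c=ctrl.capture("wrist"); cv2.imwrite("pics/w8.png",c["img"][100:420,120:520,::-1])
Z=Ro.from_euler('z',YAW+.262)
im=c["img"].astype(int)
for h in (0,8.5):
  for dr in (-4,4): print("bar",h,proj(c,np.r_[PIV,0]+Z.apply([-98+dr*.7,0,140+h+dr*.7])).round(1))
print("fx col",[(r,im[r,318].tolist()) for r in range(280,330,3)])
E
```

```text
[565.43722668   2.19796663 106.78325876] [-0.31622661 -0.60453351  0.41588138] 0.0
bar 0 [315.4 309.6]
bar 0 [315.3 288.2]
bar 8.5 [315.2 302.5]
bar 8.5 [315.1 279.6]
fx col [(280, [220, 215, 218]), (283, [220, 215, 219]), (286, [224, 220, 222]), (289, [133, 133, 136]), (292, [155, 155, 157]), (295, [179, 178, 181]), (298, [187, 187, 189]), (301, [174, 173, 176]), (304, [148, 148, 150]), (307, [133, 132, 134]), (310, [104, 103, 105]), (313, [23, 26, 26]), (316, [25, 25, 26]), (319, [27, 25, 26]), (322, [37, 37, 39]), (325, [39, 38, 40]), (328, [38, 37, 38])]
```

The finger is free. The bar spans rows 288–310, as predicted for home; riding on the band it would be 280–302. Backing out along the tool axis.

Request:
step_arm(
  increments=[
    [[0,0,-1],[0,0,0],0],
    [[0,0,-2.5],[0,0,0],0],
    [[0,0,-4],[0,0,0],0],
    [[0,0,-6],[0,0,0],0],
    [[0,0,-9],[0,0,0],0],
    [[0,0,-13],[0,0,0],0],
    [[0,0,-15],[0,0,0],0],
    [[0,0,-15],[0,0,0],0],
  ],
)

```text
time_s: 11.25
eef_pos: [465.3, -21.3, 217.5]
ee_rot: [-0.04, 0.924, 0.105, 0.365]
force: [-0.2, -0.8, -0.0]
grip_width: 0.002
grip_force: 0.0
```

```bash
python3 - <<'E'
from rig import ctrl
from h import *
import cv2
s=ctrl.sense();n=now(s); print(n[0],s["force"])
c=ctrl.capture("wrist"); im=c["img"][:,:,::-1].copy()
Z=Ro.from_euler('z',YAW+.262)
for p in [(-98,0,140),(-119,37,110),(-119,-37,110),(-140,0,80)]:
    q=proj(c,np.r_[PIV,0]+Z.apply(p)); cv2.drawMarker(im,tuple(int(round(v)) for v in q),(255,0,255),cv2.MARKER_CROSS,8,1)
cv2.imwrite("pics/w9.png",im[80:400,120:520])
E
```

```text
[465.32502681 -21.31970966 217.50058218] [-0.20809884 -0.78763736 -0.0407651 ]
```

View pics/w9.png

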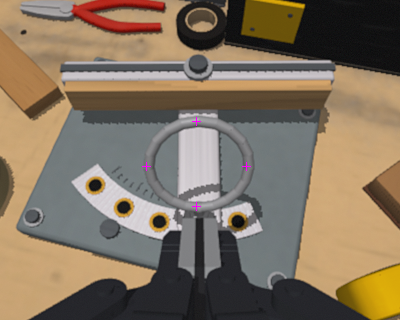

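The ring matches the predicted home position at the marked hole: top (196,121), sides (147,167) and (247,167). Three holes are free on the left and one on the right, and the fingers are clear. Handing in.

```bash
python3 -c "
from rig import ctrl
print(ctrl.finish_job())"
```

```text
the job is handed in; nothing more can be done
None
```

The pin was lifted out, the arm swung one hole to the marker's side (right, −0.262 rad) and the pin dropped home there; the last picture confirms this, the robot is clear, and the job is handed in, though no verdict came back.

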